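# Shut the raw eggs away, then lift the cooked egg with tongs and hold it over the bowl

### The job

First shut the lid of the egg box fully, so that the raw eggs are put away and cannot be mixed up with the cooked one. Then take the kitchen tongs by both arms, squeeze them, not so hard as to crack it, on the hot cooked egg that stands in the egg cooker, lift it out and carry it over the white bowl so that it can drip off. Touch the egg with the tongs only, do not drop it or disturb the other things, and finish while still holding it in the tongs well clear above the bowl, about over its middle.

Things in the scene. Friction and masses are not known exactly. Their poses are not given: they have to be found in the camera images.
- egg_box: fixed pale blue-green plastic egg box, 112 mm deep (x) by 160 mm wide (y), 48 mm high without lid, loaded with five raw brown eggs that stand out 20 mm above its rim. Origin: centre of its underside; its -x points to its front, away from the hinge; y runs along the hinge.
- egg_box_lid (a joint): hinge of the egg box's lid, rad: 0 = shut, about 1.4 = standing open. The hinge is stiff: the lid stays where it is left (about 1 N at its free edge moves it) and stops at 0.
- lid_hinge (a point): middle of the lid's hinge line, on the far top edge of the box's lower half, 48 mm above the worktop, with the box's axes. The lid is a tray-shaped cover 112 mm deep, 160 mm wide, 26 mm high, with a thumb tab on its front edge; shut, its flat top is 74 mm above the worktop.
- lid_edge (a point): on the lid: middle of the outer free edge of its flat top face, 112 mm from the hinge line along the lid and 26 mm outward from it. When the lid stands open this point is its highest part (about 0.16 above the worktop) and the flat outer face looks away from the box's front.
- tongs: spring kitchen tongs of bright steel with black grip sleeves and red jaws, 240 mm long, 100 g, lying on their edges on the worktop so that both arms can be taken from above. Origin: underside of the round bow end where the arms join; x runs along the middle line to the jaws, z up. Arms 26 mm high, jaws 30 mm. Free, the jaws stand 75 mm apart inside, 92 mm outside.
- tongs_grip (a point): on the tongs' middle line, halfway along the grip sleeves, 95 mm from the origin, 13 mm above the underside: hold here, closing across both arms. Over the sleeves they measure 55 mm when free; at 47 mm the jaws are still 58 mm apart, at about 33 mm they meet the egg. The bow springs the arms outward: 5 N each just squeezed, 7 N on the egg. 20 to 60 N of grip is right; over 80 N cracks the egg.
- tongs_jaws (a point): point midway between the jaws, 195 mm from the origin (100 mm ahead of tongs_grip) and 15 mm above the underside: the egg's middle belongs here. The jaws are 43 mm long (x 174 to 217 mm of the tongs), slightly cupped.
- tongs_left (a joint): how far the left arm of the tongs is squeezed in, rad: 0 = free and open, about 0.1 = closed on the egg, 0.19 = shut. The right arm always moves as much.
- egg_center (a point): centre of the cooked brown egg, 42 mm thick and 54 mm long, 58 g. It stands on end in the raised ring seat of the egg cooker, its lowest 8 mm inside the ring, centre about 77 mm and top about 104 mm above the worktop. It is the only egg in the cooker.
- egg_cooker: round electric egg cooker with white base, steel rim and grey tray with five raised ring seats, 158 mm across, fixed. Origin: centre of its underside; the tray's top is 46 mm and the rings' tops 58 mm above it; the occupied seat is 44 mm from the centre, on the -x side of its own frame.
- white_bowl: white stoneware bowl, loose, 120 mm across, 57 mm high. Origin: centre of its underside.
- dial_timer: white kitchen timer with red dial, 67 mm across, 47 mm high, loose, beside the work; leave it alone. Origin: centre of its underside.
- pepper_mill: small grey pepper shaker, 44 mm across, 90 mm high, loose; leave it alone. Origin: centre of its underside.
- lemon: yellow lemon, 83 x 58 mm, loose; leave it alone. Origin: its underside.

How it is judged (in metres and radians):
On the way, in this order (a step that is already met when the one before it is completed fails the run):
1. the lid of the egg box is shut, the cooked egg still in the cooker (value of joint egg_box_lid below 0.06 rad and distance of egg_center from where it was at the start of the episode below 0.02 m), for 0.2 s.
2. the egg is squeezed in the jaws of the tongs and lifted out of its seat (height (world z) of egg_center above 0.1 m and contact force between egg and tongs above 0.4 N and contact force between the fingers and tongs above 1 N), for 0.2 s.
At the end, for the whole second after the job is handed in: Lid shut (within 0.06 rad); egg held still in the jaws (within 35 mm of their middle), tongs held by the robot; egg centre at least 115 mm above the worktop and within 35 mm sideways of the middle of the upright bowl; egg and tongs do not touch the bowl (value of joint egg_box_lid below 0.06 rad and height (world z) of egg_center above 0.115 m and horizontal distance between egg_center and white_bowl below 0.035 m and distance between egg_center and tongs_jaws below 0.035 m and contact force between egg and tongs above 0.4 N and contact force between the fingers and tongs above 1 N and contact force between each of egg, tongs and white_bowl below 0.05 N and linear speed of egg below 0.03 m/s and angle between white_bowl's own z axis and vertical below 0.1 rad); the arm keeps its last pose, push and grip.
It fails at once if the robot touches the egg itself (contact force between any of the arm, the fingers and egg above 0.3 N).
It fails at once if the egg is cracked by too hard a squeeze (contact force between egg and tongs above 75 N).
It fails at once if the egg is dropped (height (world z) of egg_center below 0.06 m).
It fails at once if the bowl is pushed away or tipped (distance of white_bowl from where it was at the start of the episode above 0.03 m or angle between white_bowl's own z axis and vertical above 0.35 rad).
It fails at once if the timer, pepper shaker or lemon is disturbed (distance of any of dial_timer, pepper_mill from where it was at the start of the episode above 0.03 m or distance of lemon from where it was at the start of the episode above 0.04 m or angle between pepper_mill's own z axis and vertical above 0.5 rad).
It also fails if it takes over 56 s, if anything falls off the work surface, if the arm or the gripper's body presses on something with over 40 N, if the wrist force passes 120 N, or if a joint passes its speed limit or range.

### The arm

A 7-joint arm with a two-finger parallel gripper is mounted at the origin on a cart in front of the work surface, level with it; the furniture and walls round the work are solid. World frame = base frame: x ahead of the robot, y to its left, z up, the work surface at z = 0. Lengths are in mm, angles in rad, forces in N, time in s.
With the tool pointing down it reaches from about 425 to 950 mm from the base axis. Payload 4.7 kg.
Tool frame: the origin (TCP) lies midway between the tips of the shut fingers; the grasp point (between the pads) lies arm.tcp_to_grasp behind it (arm.tcp_to_grasp is the distance from the TCP to the grasp point, in mm); z points along the fingers, y is the line along which they close (so a half turn about z gives the same grasp; the last joint's range is limited). The gripper opens to 85 mm and grips with 20 to 120 N. Pads are 22 mm wide; open, the fingers measure 114 mm over their backs; the gripper's body (76 mm by 85 mm) begins 54 mm behind the grasp point. The pads swing forward as they close: fully open they stand 13 mm farther back than shut.
Start: joints at [1.145, 0.469, -0.049, 1.532, 0.024, 1.141, -0.082], TCP at [260.913, -622.553, 231.335] pointing down, gripper open.
Joint ranges: [-2.59, 2.59], [-0.33, 1.99], [-1.39, 1.29], [0.1, 2.45], [-1.04, 4.18], [0.21, 1.99], [-2.66, 2.66]. Speed limits (rad/s): [2.57, 2.57, 3.14, 3.14, 3.14, 3.14, 3.14].

### API

Orientations are given as a unit quaternion [w, x, y, z].
In Python, from cell import arm, snapshot gives the robot as it stands. The module is installed in compiled form; this text tells all that it offers.
- The arm moves only by the tool carry_out, never from a script. Its argument "series" is one flat list of numbers, 7 for each row, row after row: the shift along the tool's x, y, z in mm, then the turn, a rotation vector about the tool's x, y, z in units of 6 degrees (1.0 is 6 degrees), then the opening, from -1 (shut) to 1 (fully open). In form: [dx, dy, dz, rx, ry, rz, hand, dx, dy, dz, rx, ry, rz, hand, ...]. A call has 1 to 12 rows; each row is the pose to reach, as a shift and turn from the pose commanded when the call began, along the tool's axes at that moment; what a row does not reach only later rows make up. A row lasts 1/12 s, in which the tool goes at most 41.7 mm and 7.16 degrees, less where a joint would pass 70% of its speed; a pose out of reach is approached as far as the arm can. A call with a gripper value outside its range is refused whole. The fingers move at their own pace and stop on an object; the grip force is fixed at half the most. Time passes only in rows, so rows that repeat a pose let the fingers close. It gives the time, the measured TCP pose, the force, the opening and the grip force at its end, in the units of the state.
- arm.get_state(): the state, without advancing time (a new reading comes with each control period).
- snapshot(name): name is "side" or "top" or "wrist"; returns a dict with "img" (420x560x3 uint8, blue, green, red), "K" (3x3 intrinsics, pixels), "dist" ([k1, k2, p1, p2, k3] as OpenCV has them; the pictures are not rectified), "T" (4x4, takes a point from camera to world coordinates); the wrist camera has in their place "T_tool_cam" (4x4, takes a point from camera to tool coordinates, whose origin is the TCP and whose axes are the flange's). Camera axes: x right, y down, z forward; pixel columns grow to the right and rows downward; lengths in mm; the calibration is good to about 2 mm. A picture is of the moment at which its call begins: read the wrist's pose just before it. There is no depth.
- arm.close_job(): hands the job in; it is judged then, once.
The state is a dict: "t": time; "qpos": joint angles; "qvel": joint speeds; "joint_efforts": joint torques, N m; "ee_pos": TCP position; "ee_rot": TCP orientation; "force": force on the tool from outside, world axes, zero at the start; "ft_torque": the same for the moment, N m; "opening": finger opening in mm; "finger_force": force on a finger pad.
Only numpy, scipy, OpenCV 4.12 (cv2) and the standard library are available. Lean on these libraries where they do the work, as an engineer would, in place of code of your own. Each camera call takes 0.05 s, during which the arm holds its last target. There are 200 camera calls.

## Working session

There is one attempt and no reset: what is moved stays moved. The work goes in short steps, Python scripts to look and compute and a tool call to move; the robot and the scene stay as the last step left them, time stands still between calls to the robot, and variables do not carry over. Pictures are saved under pics/ and viewed, at most 12 in all, crops included, and the job is handed in when it is done.

Besides the shell and the picture viewer there is one more tool, called after "Call:" in YAML: its name, and indented under it one key for each argument. carry_out: Moves the arm, as the interface text tells. Its arguments: {"type":"object","properties":{"series":{"type":"array"}},"required":["series"]}

```bash
mkdir -p pics
python3 - <<'E'
from cell import arm, snapshot
import cv2,numpy as np
s=arm.get_state(); print({k:np.round(v,3).tolist() for k,v in s.items()}, arm.tcp_to_grasp)
for n in("side","top","wrist"):
    d=snapshot(n); cv2.imwrite(f"pics/{n}0.png",d["img"])
    np.savez(f"pics/{n}0.npz",**d)
    print(n,np.round(d["K"],1).tolist(),np.round(d["dist"],4),np.round(d.get("T",d.get("T_tool_cam")),3).tolist())
E
```

```text
{'t': 0.0, 'qpos': [1.145, 0.469, -0.049, 1.534, 0.024, 1.141, -0.082], 'qvel': [-0.001, 0.0, -0.0, 0.0, -0.0, 0.0, 0.0], 'joint_efforts': [0.0, -51.031, -0.047, -23.772, 0.011, 0.007, -0.0], 'ee_pos': [260.659, -622.022, 230.276], 'ee_rot': [-0.001, 0.98, 0.197, -0.0], 'force': [-0.314, 1.493, -0.089], 'ft_torque': [-0.021, 0.02, 0.074], 'finger_force': 0.0, 'opening': 85.662} 18.700000000000003
side [[416.3, 0.0, 290.1], [0.0, 416.3, 212.1], [0.0, 0.0, 1.0]] [0.0182 0.     0.     0.     0.    ] [[0.979, -0.111, 0.172, 339.52], [-0.204, -0.567, 0.798, -509.763], [0.009, -0.816, -0.578, 607.295], [0.0, 0.0, 0.0, 1.0]]
top [[523.5, 0.0, 268.5], [0.0, 523.5, 214.9], [0.0, 0.0, 1.0]] [0.0156 0.     0.     0.     0.    ] [[0.021, -0.984, 0.176, 288.446], [-1.0, -0.021, 0.001, 233.976], [0.003, -0.176, -0.984, 1402.849], [0.0, 0.0, 0.0, 1.0]]
wrist [[333.3, 0.0, 284.2], [0.0, 333.3, 208.7], [0.0, 0.0, 1.0]] [-0.0247  0.      0.      0.      0.    ] [[0.0, -0.963, -0.27, 68.545], [1.0, 0.001, -0.0, -0.75], [0.0, -0.27, 0.963, -142.651], [0.0, 0.0, 0.0, 1.0]]
```

View pics/top0.png

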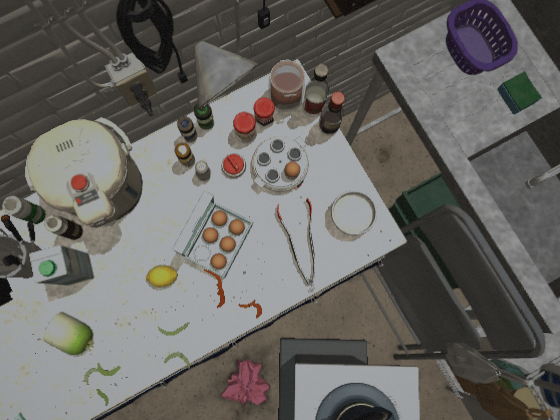

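View pics/side0.png

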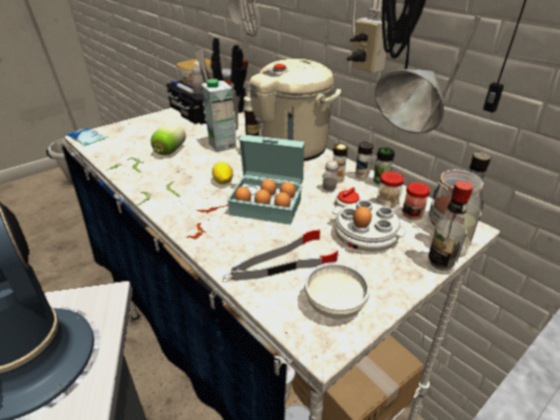

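The top view shows the egg box at (222,235) with its lid up on the left, the tongs from the bow at (310,285) to the red jaws at (278,210) and (308,203), and the bowl at (352,213). The cooked egg is at (292,169). The side view shows the lid at (270,160), the egg at (362,216) and the jaws at (312,237) and (330,258).

```bash
cat > h.py <<'E'
import cv2,numpy as np
def load(n): return dict(np.load(f"pics/{n}.npz"))
def ray(d,uv,T=None):
    T=d["T"] if T is None else T
    p=cv2.undistortPoints(np.array(uv,float).reshape(-1,1,2),d["K"],d["dist"])[:,0]
    r=np.c_[p,np.ones(len(p))]@T[:3,:3].T
    return T[:3,3],r/np.linalg.norm(r,axis=1,keepdims=True)
def plane(d,uv,z,T=None):
    o,r=ray(d,uv,T); return o+r*((z-o[2])/r[:,2])[:,None]
def tri(*obs): # (d,uv,T or None)
    A=0;b=0;L=[]
    for d,uv,T in obs:
        o,r=ray(d,uv,T); P=np.eye(3)-np.outer(r[0],r[0]); A=A+P; b=b+P@o; L.append((o,P))
    x=np.linalg.solve(A,b); return x,[np.linalg.norm(P@(x-o)) for o,P in L]
def proj(d,X,T=None):
    T=d["T"] if T is None else T
    M=np.linalg.inv(T); return cv2.projectPoints(np.array(X,float).reshape(-1,1,3),cv2.Rodrigues(M[:3,:3])[0],M[:3,3],d["K"],d["dist"])[0][:,0]
def blobs(d,lo,hi,amin=15,roi=None):
    h=cv2.cvtColor(d["img"],cv2.COLOR_BGR2HSV); m=cv2.inRange(h,lo,hi)
    if roi: 
        z=np.zeros_like(m); x0,y0,x1,y1=roi; z[y0:y1,x0:x1]=m[y0:y1,x0:x1]; m=z
    n,l,s,c=cv2.connectedComponentsWithStats(m)
    return [(np.round(c[i],1).tolist(),s[i].tolist()) for i in range(1,n) if s[i,4]>=amin],l
E
python3 - <<'E'
from h import *
t,s=load("top0"),load("side0")
c=cv2.resize(t["img"][135:305,160:390],None,fx=3.4,fy=3.4,interpolation=cv2.INTER_CUBIC); cv2.imwrite("pics/topc.png",c)
c=cv2.resize(s["img"][125:325,215:415],None,fx=3,fy=3,interpolation=cv2.INTER_CUBIC); cv2.imwrite("pics/sidec.png",c)
for n,d,r in(("top",t,(160,135,390,305)),("side",s,(215,125,415,325))):
    for nm,lo,hi in(("brown",(3,90,60),(18,220,255)),("red",(0,150,80),(4,255,255)),("red2",(170,130,80),(180,255,255)),("teal",(75,40,40),(100,255,255))):
        for b in blobs(d,lo,hi,12,r)[0]: print(n,nm,b)
E
```

```text
top brown ([181.7, 149.8], [175, 143, 15, 15, 102])
top brown ([232.9, 163.6], [223, 154, 21, 20, 301])
top brown ([291.9, 169.3], [285, 162, 15, 15, 187])
top brown ([277.7, 208.8], [277, 205, 2, 8, 12])
top brown ([219.1, 218.0], [212, 211, 15, 15, 180])
top brown ([236.3, 226.7], [229, 220, 15, 15, 175])
top brown ([210.0, 234.9], [203, 228, 15, 15, 180])
top brown ([227.3, 243.8], [220, 237, 15, 15, 177])
top brown ([218.1, 260.9], [211, 254, 15, 15, 181])
top brown ([218.7, 287.8], [204, 270, 21, 35, 158])
top brown ([252.9, 303.0], [248, 300, 11, 5, 22])
top red ([232.9, 164.0], [224, 155, 20, 19, 287])
side brown ([335.8, 146.1], [333, 143, 7, 7, 22])
side brown ([345.7, 147.6], [343, 145, 5, 5, 12])
side brown ([340.3, 163.3], [338, 161, 6, 6, 23])
side brown ([339.9, 173.0], [337, 170, 7, 7, 39])
side brown ([390.1, 187.0], [380, 170, 25, 36, 340])
side brown ([265.4, 191.3], [255, 179, 22, 25, 355])
side brown ([284.9, 194.1], [275, 182, 21, 25, 354])
side brown ([409.8, 197.4], [405, 182, 10, 26, 141])
side brown ([242.4, 193.6], [235, 186, 16, 15, 186])
side brown ([348.2
[... 500 characters left out ...]
 red ([329.0, 257.6], [321, 252, 16, 11, 102])
side teal ([289.6, 133.6], [289, 125, 2, 17, 26])
side teal ([254.9, 146.9], [247, 139, 17, 18, 48])
side teal ([245.6, 143.4], [241, 140, 12, 10, 32])
side teal ([268.9, 148.9], [262, 141, 14, 17, 65])
side teal ([285.1, 159.4], [264, 144, 38, 35, 345])
side teal ([246.0, 156.9], [243, 150, 9, 16, 48])
side teal ([260.1, 160.9], [255, 152, 11, 24, 74])
side teal ([267.6, 160.4], [264, 158, 8, 6, 14])
side teal ([291.9, 166.6], [289, 164, 7, 6, 16])
side teal ([250.9, 168.5], [247, 166, 9, 6, 18])
side teal ([296.2, 172.1], [294, 170, 6, 5, 13])
side teal ([231.3, 200.0], [230, 195, 4, 10, 15])
side teal ([260.2, 211.4], [230, 203, 65, 16, 320])
```

View pics/topc.png

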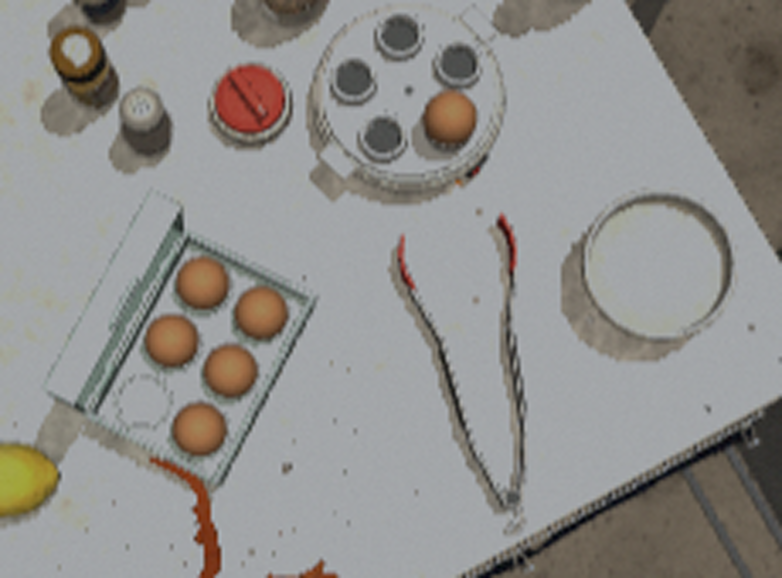

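View pics/sidec.png

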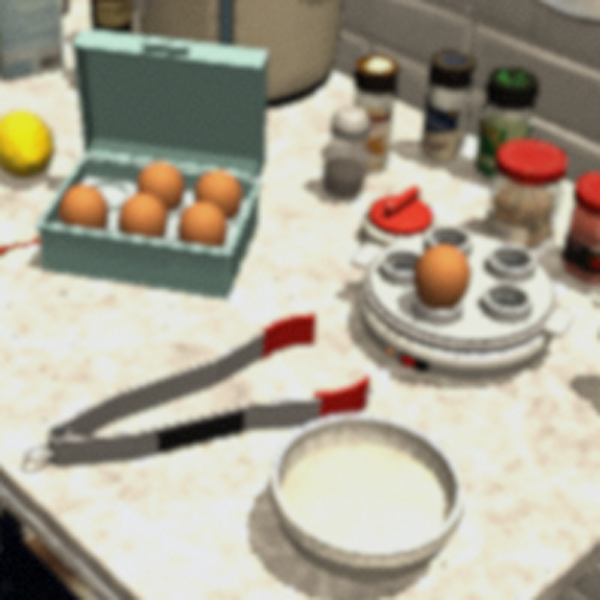

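The crops show the lid's outer free edge from (150,193) to (47,388), the hinge from (188,237) to (95,410) and the bow at (512,500) in the top crop. The jaws run from (402,237) to (412,290) and from (502,215) to (513,270), and the bowl rim is centred at (657,266). In the side crop the lid's top edge runs from (83,32) to (270,52) and the black grip sleeve is at (200,430).

Run:
```python
from h import *
np.set_printoptions(precision=1,suppress=True)
t,s=load("top0"),load("side0")
T=lambda x,y:[160+(x+.5)/3.4-.5,135+(y+.5)/3.4-.5]; S=lambda x,y:[215+(x+.5)/3-.5,125+(y+.5)/3-.5]
P=lambda n,a,b:print(n,*tri((t,a,None),(s,b,None)))
P("egg",[291.9,169.3],[361.6,216.2])
P("bowlrimC",T(657,266),S(367,482))
P("jawL tip",T(402,237),S(315,318)); P("jawR tip",T(502,215),S(368,380))
P("jawL start",T(411,288),S(264,332)); P("jawR start",T(513,268),S(318,397))
P("bow",T(512,500),S(50,440))
P("lid far corner",T(150,193),S(270,48)); P("lid near corner",T(47,388),S(83,32))
P("timer",[232.9,163.8],[348.2,195.7])
print("mill z90",plane(t,[T(142,108)],90)); P("mill top",T(142,105),S(350,115))
print("hinge z48",plane(t,[T(188,237),T(95,410)],48)); print("front z48",plane(t,[T(315,298),T(215,485)],48))
print("bow/jaw at z26",plane(t,[T(512,495),T(402,237),T(502,215),T(411,288),T(513,268)],28))
print("rim z57",plane(t,[T(583,266),T(732,266),T(657,195),T(657,340),T(657,266)],57))
print("cooker ctr z46",plane(t,[T(408,90)],48))
print("lemon",plane(t,[[161,276]],30))
# bowl contour: white on rim in top? sleeves: dark
h=cv2.cvtColor(t["img"],cv2.COLOR_BGR2GRAY); print("lid gap check",proj(t,[[400,300,0]]))
```

```text
egg [646.9 176.5  78.2] [np.float64(0.14430610791804735), np.float64(0.1443061079181131)]
bowlrimC [541.6  13.1  49.9] [np.float64(1.4562524185817112), np.float64(1.4562524185818115)]
jawL tip [564.  210.4  24.9] [np.float64(0.35767639341451196), np.float64(0.3576763934145408)]
jawR tip [582.5 131.8  26.3] [np.float64(0.3541773853604862), np.float64(0.35417738536059046)]
jawL start [523.  202.6  23.8] [np.float64(0.2032709764096716), np.float64(0.20327097640960187)]
jawR start [541.7 122.5  25. ] [np.float64(1.0465557565923678), np.float64(1.0465557565922963)]
bow [357.4 121.7  19.6] [np.float64(2.2939744901594237), np.float64(2.293974490159539)]
lid far corner [566.4 392.7 162.8] [np.float64(2.1880646796512853), np.float64(2.188064679651139)]
lid near corner [423.6 459.6 159.1] [np.float64(0.07410707743361944), np.float64(0.07410707743362169)]
timer [673.1 334.6  27.2] [np.float64(0.29491136960043407), np.float64(0.29491136960012465)]
mill z90 [[646.4 411.2  90. ]]
mill top [649.1 412.5  83. ] [np.float64(1.5133933383880809), np.float64(1.5133933383880438)]
hinge z48 [[555.4 376.8  48. ]
 [419.5 442.3  48. ]]
front z48 [[509.6 277.   48. ]
 [364.7 348.8  48. ]]
bow/jaw at z26 [[363.  122.4  28. ]
 [563.  210.5  28. ]
 [582.5 131.9  28. ]
 [522.5 202.7  28. ]
 [540.1 122.9  28. ]]
rim z57 [[537.5  71.4  57. ]
 [540.  -43.   57. ]
 [594.7  14.2  57. ]
 [481.4  15.   57. ]
 [538.8  14.6  57. ]]
cooker ctr z46 [[677.1 208.2  48. ]]
lemon [[365.7 511.6  30. ]]
lid gap check [[243.1 265.4]]
```

```bash
cat > go.py <<'E'
# usage: go.py x y z yaw_of_tool_x_deg  -> row shift from the present pose (tool pointing down)
import sys,numpy as np
from scipy.spatial.transform import Rotation as R
from cell import arm
x,y,z,w=map(float,sys.argv[1:5]); s=arm.get_state(); q=s["ee_rot"]
Rn=R.from_quat([q[1],q[2],q[3],q[0]]); c,n=np.cos(np.radians(w)),np.sin(np.radians(w))
Rt=R.from_matrix(np.array([[c,n,0],[n,-c,0],[0,0,-1]]))
print(np.round(Rn.inv().apply(np.array([x,y,z])-s["ee_pos"]),1),np.round(np.degrees((Rn.inv()*Rt).as_rotvec())/6,2),"now",np.round(s["ee_pos"],1),"t",s["t"])
E
python3 go.py 600 0 400 50; python3 go.py 260.9 -622.5 400 22.7
```

```text
[ 553.4 -442.9 -168.9] [-0.01 -0.   -4.54] now [ 260.7 -622.2  230.5] t 0.15
[ 0.000e+00  1.000e-01 -1.695e+02] [-0.01  0.    0.01] now [ 260.7 -622.2  230.5] t 0.15
```

Call:
carry_out:
  series: [0,0,-170,0,0,0,-1,0,0,-170,0,0,0,-1,0,0,-170,0,0,0,-1,0,0,-170,0,0,0,-1,0,0,-170,0,0,0,-1,553,-443,-170,0,0,-4.5,-1,553,-443,-170,0,0,-4.5,-1,553,-443,-170,0,0,-4.5,-1,553,-443,-170,0,0,-4.5,-1,553,-443,-170,0,0,-4.5,-1,553,-443,-170,0,0,-4.5,-1,553,-443,-170,0,0,-4.5,-1]

```text
t: 1.15
ee_pos: [400.7, -364.4, 401.0]
ee_rot: [-0.0, 0.907, 0.42, -0.0]
force: [0.1, -0.8, -0.3]
opening: 0.0
finger_force: 0.0
```

```bash
python3 go.py 600 0 400 50
```

```text
[406.8 -83.5   0.9] [-0.    0.   -0.05] now [ 400.7 -364.4  401. ] t 1.15
```

Call:
carry_out:
  series: [407,-84,0,0,0,-2.4,-1,407,-84,0,0,0,-2.4,-1,407,-84,0,0,0,-2.4,-1,407,-84,0,0,0,-2.4,-1,407,-84,0,0,0,-2.4,-1,407,-84,0,0,0,-2.4,-1,407,-84,0,0,0,-2.4,-1,407,-84,0,0,0,-2.4,-1,407,-84,0,0,0,-2.4,-1,407,-84,0,0,0,-2.4,-1]

```text
t: 1.98
ee_pos: [599.8, 0.4, 400.9]
ee_rot: [0.0, 0.847, 0.531, -0.0]
force: [2.4, -0.3, 0.5]
opening: 0.1
finger_force: 0.0
```

```bash
python3 go.py 514 465 300 64.3
```

```text
[ 380.7 -279.9  100.9] [-0.    0.   -0.03] now [5.998e+02 4.000e-01 4.009e+02] t 1.9833
```

Call:
carry_out:
  series: [381,-280,101,0,0,0,-1,381,-280,101,0,0,0,-1,381,-280,101,0,0,0,-1,381,-280,101,0,0,0,-1,381,-280,101,0,0,0,-1,381,-280,101,0,0,0,-1,381,-280,101,0,0,0,-1,381,-280,101,0,0,0,-1,381,-280,101,0,0,0,-1,381,-280,101,0,0,0,-1,381,-280,101,0,0,0,-1,381,-280,101,0,0,0,-1]

```text
t: 2.98
ee_pos: [510.5, 467.7, 298.3]
ee_rot: [-0.001, 0.846, 0.533, -0.001]
force: [-0.6, 0.1, -0.4]
opening: 0.1
finger_force: 0.0
```

```bash
python3 go.py 514 465 145 64.3
```

```text
[ -0.9   4.9 153.3] [-0.03  0.01  0.02] now [510.5 467.7 298.3] t 2.9833
```

Call:
carry_out:
  series: [0,2,40,0,0,0,-1,0,2,80,0,0,0,-1,0,2,115,0,0,0,-1,0,2,140,0,0,0,-1,0,2,155,0,0,0,-1,0,2,155,0,0,0,-1,0,2,155,0,0,0,-1]

```text
t: 3.57
ee_pos: [515.5, 462.8, 145.4]
ee_rot: [-0.0, 0.847, 0.531, -0.0]
force: [-0.2, -0.4, 0.9]
opening: 0.2
finger_force: 0.0
```

```bash
python3 go.py 514 465 145 64.3
python3 - <<'E'
from h import *
from cell import snapshot
a,b=[cv2.resize(snapshot(n)["img"][y:y+190,x:x+250],None,fx=1.6,fy=1.6) for n,x,y in(("top",130,130),("side",190,100))]
cv2.imwrite("pics/lid1.png",np.hstack([a,b]))
E
```

```text
[ 1.4 -2.3  0.4] [-0.    0.   -0.03] now [515.5 462.8 145.4] t 3.5667
```

View pics/lid1.png

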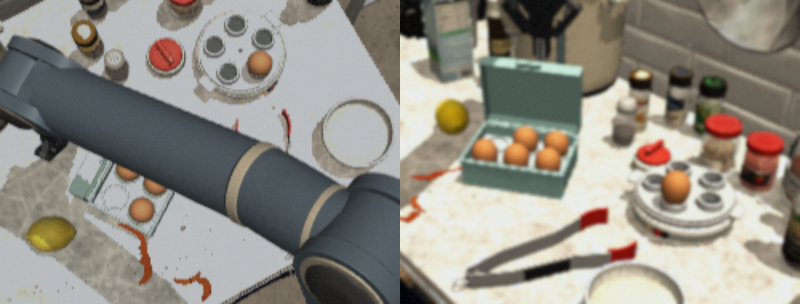

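The fingers (in the dark gripper seen above the lid in the side half) stand behind the lid, and nothing else has moved. Next I push along the lid's arc.

Call:
carry_out:
  series: [-18,0,0,0,0,0,-1,-38,0,0,0,0,0,-1,-58,0,-1,0,0,0,-1,-68,0,1,0,0,0,-1,-77,0,3,0,0,0,-1,-86,0,7,0,0,0,-1,-95,0,11,0,0,0,-1,-103,0,16,0,0,0,-1,-111,0,22,0,0,0,-1,-118,0,29,0,0,0,-1,-125,0,36,0,0,0,-1,-131,0,44,0,0,0,-1]

```text
t: 4.67
ee_pos: [457.9, 344.1, 100.4]
ee_rot: [-0.0, 0.847, 0.531, -0.0]
force: [0.5, 0.1, -0.3]
opening: 0.1
finger_force: 0.2
```

```bash
python3 go.py 451.5 335.3 74 64.3
```

```text
[-10.7  -1.9  26.4] [-0.    0.   -0.03] now [457.9 344.1 100.4] t 4.6667
```

Call:
carry_out:
  series: [-4,0,8,0,0,0,-1,-8,0,16,0,0,0,-1,-10,0,22,0,0,0,-1,-10,0,26,0,0,0,-1,-10,0,28,0,0,0,-1,-10,0,28,0,0,0,-1]

```text
t: 5.17
ee_pos: [453.4, 334.9, 74.0]
ee_rot: [0.001, 0.847, 0.531, -0.001]
force: [-3.2, -4.4, 10.0]
opening: -0.0
finger_force: 5.1
```

```bash
python3 go.py 451.5 335.3 72 64.3;python3 - <<'E'
from h import *
from cell import snapshot
d=snapshot("side"); np.savez("pics/side2.npz",**d)
cv2.imwrite("pics/lid2.png",cv2.resize(d["img"][100:260,190:430],None,fx=2.5,fy=2.5))
E
```

```text
[-0.4 -1.9  2. ] [ 0.01  0.03 -0.03] now [453.4 334.9  74. ] t 5.1667
```

View pics/lid2.png

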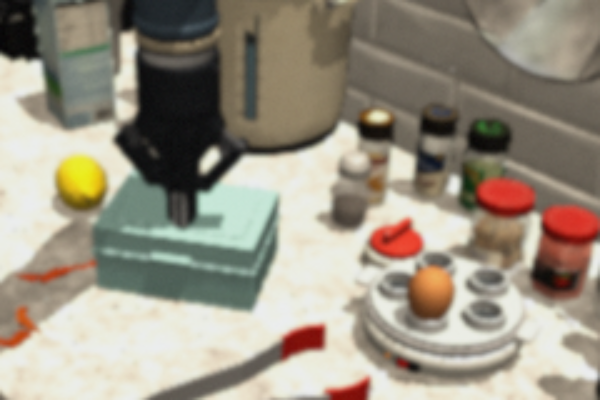

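The lid lies flat on the box with the fingers pressing on it (about 10 N). A short extra push, then up and over the tongs.

Call:
carry_out:
  series: [0,0,2,0,0,0,-1,0,0,2,0,0,0,-1,0,0,2,0,0,0,-1,0,0,-35,0,0,0,-1,0,0,-75,0,0,0,-1,0,0,-115,0,0,0,-1,0,0,-146,0,0,0,-1]

```text
t: 5.8
ee_pos: [454.3, 336.9, 222.4]
ee_rot: [-0.0, 0.847, 0.531, 0.002]
force: [0.1, 0.8, -0.4]
opening: -0.2
finger_force: 0.0
```

```bash
python3 go.py 454 143 220 13
```

```text
[-174.7   84.2    2. ] [-0.   -0.03  8.53] now [454.3 336.9 222.4] t 5.8
```

Call:
carry_out:
  series: [-175,84,2,0,0,8.5,1,-175,84,2,0,0,8.5,1,-175,84,2,0,0,8.5,1,-175,84,2,0,0,8.5,1,-175,84,2,0,0,8.5,1,-175,84,2,0,0,8.5,1,-175,84,2,0,0,8.5,1,-175,84,2,0,0,8.5,1,-175,84,2,0,0,8.5,1,-175,84,2,0,0,8.5,1,-175,84,2,0,0,8.5,1]

```text
t: 6.72
ee_pos: [453.1, 142.2, 217.2]
ee_rot: [-0.0, 0.993, 0.116, -0.0]
force: [-0.9, 0.7, -1.1]
opening: 85.5
finger_force: 0.0
```

```bash
cat > wr.py <<'E'
import sys; from h import *
from cell import arm,snapshot
from scipy.spatial.transform import Rotation as R
n=sys.argv[1]; s=arm.get_state(); d=snapshot("wrist"); q=s["ee_rot"]
M=np.eye(4); M[:3,:3]=R.from_quat([q[1],q[2],q[3],q[0]]).as_matrix(); M[:3,3]=s["ee_pos"]
d["T"]=M@d["T_tool_cam"]; np.savez(f"pics/{n}.npz",**d); cv2.imwrite(f"pics/{n}.png",d["img"]); print(np.round(s["ee_pos"],1),s["opening"])
E
python3 wr.py w1
```

```text
[453.1 142.2 217.2] 85.45777012310327
```

View pics/w1.png

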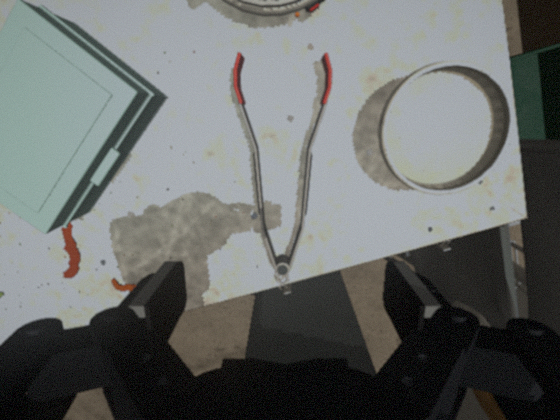

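The wrist view shows the tongs pointing straight up in the image, with the bow at (283,268) and the jaw tips at (239,54) and (327,54). The bowl rim is centred near (445,127).

Run:
```python
from h import *
np.set_printoptions(precision=1,suppress=True)
d,t,s=load("w1"),load("top0"),load("side0")
for b in blobs(d,(0,130,60),(5,255,255),30,(220,30,350,120))[0]+blobs(d,(172,130,60),(180,255,255),30,(220,30,350,120))[0]: print(b)
T=lambda x,y:[160+(x+.5)/3.4-.5,135+(y+.5)/3.4-.5]; S=lambda x,y:[215+(x+.5)/3-.5,125+(y+.5)/3-.5]
for n,a,b,c in(("L",[239,54],T(402,237),S(315,318)),("R",[327,54],T(502,215),S(368,380))): print(n,tri((d,a,None),(s,c,None)),tri((d,a,None),(t,b,None))[0])
P=plane(d,[[239,54],[327,54],[243,103],[326,103],[283,270]],28)[:,:2]; print(P)
m=P[:2].mean(0); m2=P[2:4].mean(0); 
ax=(m-P[4]); print("len",np.linalg.norm(ax),"az",np.degrees(np.arctan2(*ax[::-1])), "az red",np.degrees(np.arctan2(*(m-m2)[::-1])))
perp=P[0]-P[1]; print("az perp",np.degrees(np.arctan2(*perp[::-1]))-90, np.linalg.norm(perp))
u=ax/np.linalg.norm(ax); print("tipmid",m,"origin",m-217*u,"grip",m-122*u)
# bowl rim ellipse
g=cv2.cvtColor(d["img"],cv2.COLOR_BGR2GRAY)
print("bowl z57",plane(d,[[381,128],[509,128],[445,62],[445,193],[445,128]],57)[:,:2])
print("egg",tri((t,[291.9,169.3],None),(s,[361.6,216.2],None))[0])
```

```text
([236.8, 78.4], [234, 54, 8, 49, 152])
([327.3, 78.6], [323, 54, 8, 50, 137])
L (array([564.5, 212.7,  23.1]), [np.float64(0.6139696480197524), np.float64(0.6139696480198035)]) [561.9 210.7  35.2]
R (array([582.5, 133. ,  25.2]), [np.float64(0.08571721590740793), np.float64(0.08571721590747225)]) [578.6 133.9  45.6]
[[563.2 212. ]
 [581.8 133.2]
 [521.7 199.8]
 [539.9 122.9]
 [361.1 122.8]]
len 217.19670780366053 az 13.272930393800554 az red 15.167788320964986
az perp 13.315846660763498 80.93109150389886
tipmid [572.5 172.6] origin [361.3 122.8] grip [453.8 144.6]
bowl z57 [[529.   73. ]
 [556.2 -38.9]
 [594.1  36.5]
 [486.5  -3.6]
 [542.4  17.4]]
egg [646.9 176.5  78.2]
```

```bash
python3 go.py 453.8 144.6 12 13.3
```

```text
[  1.2  -2.2 205.2] [-0. -0. -0.] now [453.1 142.1 217.2] t 6.7667
```

Call:
carry_out:
  series: [1,-2,40,0,0,0,1,1,-2,80,0,0,0,1,1,-2,120,0,0,0,1,1,-2,155,0,0,0,1,1,-2,180,0,0,0,1,1,-2,198,0,0,0,1,1,-2,205,0,0,0,1,1,-2,205,0,0,0,1,1,-2,205,0,0,0,1]

```text
t: 7.52
ee_pos: [454.1, 144.2, 12.7]
ee_rot: [-0.0, 0.993, 0.115, 0.0]
force: [0.2, 0.5, 0.2]
opening: 85.5
finger_force: 0.0
```

```bash
python3 go.py 453.8 144.6 1 13.3
```

```text
[-0.2 -0.4 11.7] [-0.   -0.01 -0.02] now [454.1 144.2  12.7] t 7.5167
```

Call:
carry_out:
  series: [0,0,6,0,0,0,1,0,0,11,0,0,0,0.6,0,0,11,0,0,0,0.4,0,0,11,0,0,0,0.3,0,0,11,0,0,0,0.2,0,0,11,0,0,0,0.1,0,0,11,0,0,0,0.07,0,0,11,0,0,0,0.07,0,0,11,0,0,0,0.07]

```text
t: 8.27
ee_pos: [454.8, 144.3, 2.7]
ee_rot: [-0.0, 0.993, 0.114, 0.001]
force: [-1.0, -1.2, 9.1]
opening: 45.5
finger_force: 8.1
```

Call:
carry_out:
  series: [0,0,-2,0,0,0,0.07,0,0,-4,0,0,0,0.07,0,0,-8,0,0,0,0.07,0,0,-14,0,0,0,0.07,0,0,-24,0,0,0,0.07,0,0,-36,0,0,0,0.07,0,0,-50,0,0,0,0.07,0,0,-64,0,0,0,0.07,0,0,-76,0,0,0,0.07,0,0,-84,0,0,0,0.07,0,0,-86,0,0,0,0.07,0,0,-86,0,0,0,0.07]

```text
t: 9.27
ee_pos: [454.0, 143.8, 88.0]
ee_rot: [-0.0, 0.993, 0.114, 0.001]
force: [-0.6, 0.5, -1.6]
opening: 45.7
finger_force: 5.3
```

```bash
python3 wr.py w2
python3 - <<'E'
from h import *
from cell import snapshot
w=load("w2")["img"]; d=snapshot("side"); np.savez("pics/side3.npz",**d)
cv2.imwrite("pics/lift.png",np.hstack([cv2.resize(w[:300,130:430],(400,400)),cv2.resize(d["img"][140:340,200:400],(400,400))]))
E
```

```text
[454.  143.8  88. ] 45.70121645053865
```

View pics/lift.png

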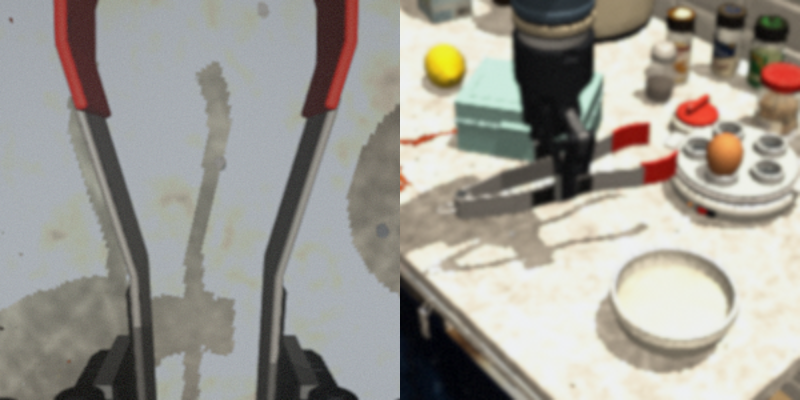

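The tongs hang level in the fingers, with both jaws evenly spread and the egg and bowl undisturbed. In the crop the rear ends of the red jaws are at (83,108) and (330,108) in the wrist half and (613,128) and (645,163) in the side half.

Run:
```python
from h import *
np.set_printoptions(precision=1,suppress=True)
d,s=load("w2"),load("side3")
for nm,x,roi in(("w",d,(130,0,430,120)),("s",s,(290,190,345,240))):
    for b in blobs(x,(0,150,90),(6,255,255),30,roi)[0]+blobs(x,(172,150,90),(180,255,255),30,roi)[0]: print(nm,b)
C=lambda x,y:[130+x*.75,y*.75]; S=lambda x,y:[200+(x-400)/2,140+y/2]
g=np.array([454,143.8]);u=np.array([np.cos(np.radians(13.1)),np.sin(np.radians(13.1))])
for a,b in((C(83,108),S(613,128)),(C(330,108),S(645,163))):
    X,e=tri((d,a,None),(s,b,None)); v=X[:2]-g; print(X,e,"along",v@u,"lat",v@[-u[1],u[0]])
# grip + arms direction at sleeves: edges at two rows of wrist, plane z=111
L=plane(d,[C(83,108),C(330,108),C(150,265),C(265,265)],112)[:,:2]-g; print([(v@u,v@[-u[1],u[0]]) for v in L])
# tips from side view: plane z=114
print("tips",[( v@u,v@[-u[1],u[0]]) for v in plane(s,[S(649,122),S(676,153)],113)[:,:2]-g])
```

```text
w ([180.4, 39.2], [171, 0, 24, 82, 706])
w ([387.5, 40.4], [374, 0, 24, 82, 741])
s ([341.8, 196.0], [338, 191, 7, 11, 54])
s ([314.6, 207.6], [306, 202, 18, 13, 172])
s ([329.6, 224.3], [321, 217, 17, 15, 161])
[525.  191.3 116.3] [np.float64(0.8174924423538505), np.float64(0.8174924423540766)] along 79.93078083935745 lat 30.179572112413823
[541.5 131.3 111.1] [np.float64(2.8410062878749547), np.float64(2.8410062878746483)] along 82.3963679912803 lat -31.96725778076564
[(np.float64(79.63933945887382), np.float64(31.71502034404299)), (np.float64(79.68864707939525), np.float64(-30.524218642046684)), (np.float64(38.90555235226668), np.float64(16.094662729767283)), (np.float64(38.93420357100841), np.float64(-15.563563937130336))]
tips [(np.float64(123.21404377234892), np.float64(28.49418739296612)), (np.float64(120.93006672312187), np.float64(-32.47946941808678))]
```

```bash
python3 go.py 549.1 153.2 140 13.1
```

```text
[ 95.5  12.3 -53.1] [0.   0.01 0.  ] now [453.3 143.5  87. ] t 9.3667
```

Call:
carry_out:
  series: [0,0,-8,0,0,0,0.07,0,0,-22,0,0,0,0.07,0,0,-40,0,0,0,0.07,4,0,-52,0,0,0,0.07,12,1,-53,0,0,0,0.07,26,3,-53,0,0,0,0.07,44,5,-53,0,0,0,0.07,62,8,-53,0,0,0,0.07,78,10,-53,0,0,0,0.07,90,12,-53,0,0,0,0.07,95,12,-53,0,0,0,0.07,95,12,-53,0,0,0,0.07]

```text
t: 10.37
ee_pos: [549.6, 153.7, 139.3]
ee_rot: [-0.0, 0.993, 0.114, -0.001]
force: [0.1, 0.9, -1.0]
opening: 45.6
finger_force: 5.3
```

```bash
python3 wr.py w3
python3 - <<'E'
from h import *
np.set_printoptions(precision=1,suppress=True)
from cell import snapshot
d=load("w3"); s=snapshot("side"); t=snapshot("top"); np.savez("pics/side4.npz",**s)
for n,x,r in(("w",d,(150,0,420,200)),("s",s,(330,190,400,250)),("t",t,(270,140,320,200))):
    for b in blobs(x,(5,90,60),(18,230,255),60,r)[0]: print(n,b)
a=cv2.resize(d["img"][:250,150:420],(432,400)); b=cv2.resize(s["img"][150:270,280:390],(367,400))
cv2.imwrite("pics/over.png",np.hstack([a,b]))
E
python3 go.py 549.1 153.2 66 13.1
```

```text
[549.6 153.7 139.3] 45.6244433071405
w ([282.3, 55.5], [247, 17, 72, 79, 4320])
s ([390.0, 196.3], [380, 190, 18, 16, 146])
s ([361.6, 216.3], [353, 206, 18, 22, 310])
[ 1.3  0.7 73.7] [0.   0.02 0.01] now [547.8 153.6 139.7] t 10.5167
```

View pics/over.png

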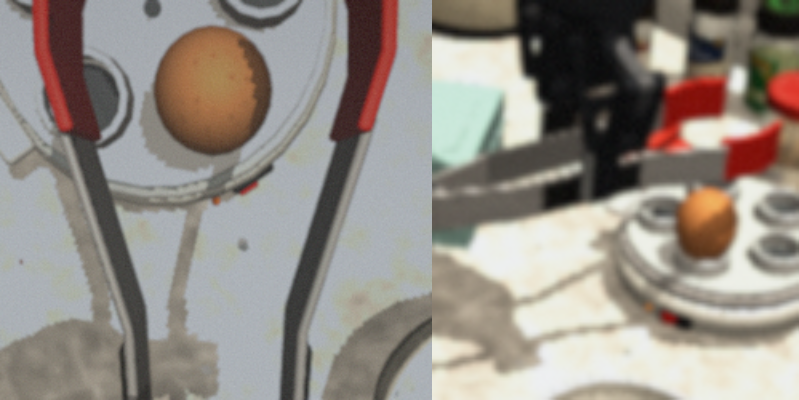

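The egg appears between the jaws in the wrist view (centre 283,56) and still stands in its seat, with the jaws above it. I'll triangulate it once more with this new view before lowering.

Run:
```python
from h import *
np.set_printoptions(precision=1,suppress=True)
d,s,t=load("w3"),load("side4"),load("top0")
X,e=tri((d,[283,56],None),(s,[361.6,216.3],None)); print(X,e); print(tri((d,[283,56],None),(s,[361.6,216.3],None),(t,[291.9,169.3],None)))
g=np.array([549.6,153.7]);u=np.array([np.cos(np.radians(13.1)),np.sin(np.radians(13.1))]); v=X[:2]-g; print("along",v@u,"lat",v@[-u[1],u[0]])
print("bowl",plane(d,[[282,56]],77))
```

```text
[647.7 178.2  76.6] [np.float64(0.09457767998617514), np.float64(0.09457767998608106)]
(array([647.4, 177.3,  77.4]), [np.float64(0.9190775384255883), np.float64(0.21622725385098324), np.float64(0.8915680466549095)])
along 101.10901596329592 lat 1.6496834342734346
bowl [[647.6 178.7  77. ]]
```

Call:
carry_out:
  series: [0,0,6,0,0,0,0.07,0,-1,16,0,0,0,0.07,0,-1,28,0,0,0,0.07,0,-1,42,0,0,0,0.07,0,-1,54,0,0,0,0.07,0,-1,64,0,0,0,0.07,0,-1,70,0,0,0,0.07,0,-1,73,0,0,0,0.07,0,-1,73,0,0,0,0.07,0,-1,73,0,0,0,0.07]

```text
t: 11.35
ee_pos: [548.9, 154.8, 67.5]
ee_rot: [-0.0, 0.993, 0.114, 0.0]
force: [-0.7, 0.6, -0.8]
opening: 46.1
finger_force: 5.3
```

```bash
python3 wr.py w4
python3 - <<'E'
from h import *
np.set_printoptions(precision=1,suppress=True)
from cell import snapshot
d=load("w4"); s=snapshot("side")
for n,x,r in(("w",d,(150,0,420,200)),("s",s,(330,190,400,250))):
    for b in blobs(x,(5,90,60),(18,230,255),60,r)[0]: print(n,b)
a=cv2.resize(d["img"][:250,150:420],(432,400)); b=cv2.resize(s["img"][150:270,280:390],(367,400))
cv2.imwrite("pics/at.png",np.hstack([a,b]))
E
```

```text
[548.9 154.8  67.5] 46.12552789493589
w ([285.7, 35.8], [228, 0, 117, 84, 7987])
s ([389.1, 195.7], [380, 190, 18, 16, 159])
s ([361.5, 213.7], [353, 205, 20, 18, 251])
```

View pics/at.png

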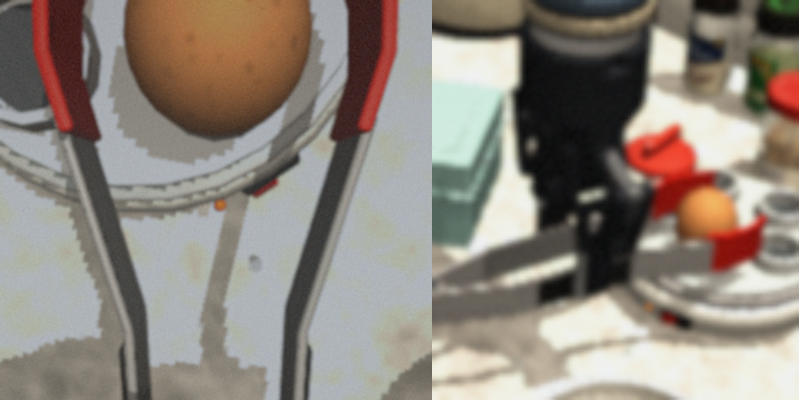

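The egg sits centred between the jaws (crop 125 to 312, between inner jaw edges at 80 and 348), undisturbed. Now I squeeze.

Call:
carry_out:
  series: [0,0,0,0,0,0,0,0,0,0,0,0,0,-0.06,0,0,0,0,0,0,-0.12,0,0,0,0,0,0,-0.18,0,0,0,0,0,0,-0.24,0,0,0,0,0,0,-0.3,0,0,0,0,0,0,-0.4,0,0,0,0,0,0,-0.6,0,0,0,0,0,0,-1,0,0,0,0,0,0,-1,0,0,0,0,0,0,-1,0,0,0,0,0,0,-1]

```text
t: 12.45
ee_pos: [548.7, 154.6, 67.3]
ee_rot: [0.0, 0.993, 0.114, 0.0]
force: [0.2, -0.9, -1.5]
opening: 32.3
finger_force: 59.4
```

Opening 32.3 mm at 59 N means the jaws are on the egg. Lifting slowly.

Call:
carry_out:
  series: [0,0,-3,0,0,0,-1,0,0,-8,0,0,0,-1,0,0,-15,0,0,0,-1,0,0,-25,0,0,0,-1,0,0,-38,0,0,0,-1,0,0,-52,0,0,0,-1,0,0,-66,0,0,0,-1,0,0,-80,0,0,0,-1,0,0,-90,0,0,0,-1,0,0,-97,0,0,0,-1,0,0,-100,0,0,0,-1,0,0,-100,0,0,0,-1]

```text
t: 13.45
ee_pos: [549.0, 154.7, 168.2]
ee_rot: [-0.0, 0.993, 0.114, 0.001]
force: [-0.0, 0.1, -1.9]
opening: 31.9
finger_force: 59.5
```

```bash
python3 wr.py w5
python3 - <<'E'
from h import *
np.set_printoptions(precision=1,suppress=True)
from cell import snapshot
d=load("w5"); s=snapshot("side")
for n,x,r in(("w",d,(150,0,420,200)),("s",s,(330,130,400,250))):
    for b in blobs(x,(5,90,60),(18,230,255),60,r)[0]: print(n,b)
t=load("w1"); print("bowl",plane(t,[[381,128],[509,128],[445,62],[445,193]],57)[:,:2].mean(0))
E
for a in 13 35 50; do python3 - $a <<'E'
import sys,numpy as np; a=float(sys.argv[1]); r=np.radians(a); print(a,[540-101*np.cos(r),15.5-101*np.sin(r)])
E
done; python3 go.py 457.3 -42.4 165 35
```

```text
[549.  154.7 168.2] 31.93709361525597
w ([284.1, 35.2], [222, 0, 125, 84, 8135])
s ([368.3, 171.9], [356, 164, 37, 16, 267])
s ([388.6, 193.9], [378, 183, 20, 23, 203])
bowl [541.4  16.7]
13.0 [np.float64(441.58862345669127), np.float64(-7.220056488730364)]
35.0 [np.float64(457.2656435268118), np.float64(-42.43122007145565)]
50.0 [np.float64(475.0784514216595), np.float64(-61.87048875501678)]
[-133.3  171.     2. ] [-0.    0.01 -3.64] now [548.3 154.4 166.9] t 13.55
```

Call:
carry_out:
  series: [-4,5,0,0,0,-0.1,-1,-13,17,0,0,0,-0.4,-1,-27,34,0,0,0,-0.7,-1,-43,55,0,0,0,-1.2,-1,-60,77,0,0,0,-1.6,-1,-77,99,0,0,0,-2.1,-1,-93,120,0,0,0,-2.5,-1,-106,137,0,0,0,-2.9,-1,-118,152,0,0,0,-3.2,-1,-126,162,0,0,0,-3.5,-1,-131,169,0,0,0,-3.6,-1,-133,171,0,0,0,-3.6,-1]

```text
t: 14.55
ee_pos: [456.6, -44.2, 166.6]
ee_rot: [0.0, 0.955, 0.297, -0.001]
force: [0.1, -0.3, -1.5]
opening: 32.0
finger_force: 59.6
```

Call:
carry_out:
  series: [0,0,0,0,0,0,-1,0,0,0,0,0,0,-1,0,0,0,0,0,0,-1]

```text
t: 14.8
ee_pos: [458.2, -41.3, 167.2]
ee_rot: [-0.0, 0.954, 0.299, 0.0]
force: [-1.3, 0.7, 0.0]
opening: 32.2
finger_force: 59.6
```

```bash
python3 wr.py w6
python3 - <<'E'
from h import *
np.set_printoptions(precision=1,suppress=True)
from cell import snapshot
d=load("w6"); s=snapshot("side"); t=snapshot("top")
for n,x,r in(("w",d,(150,0,420,200)),("s",s,(240,100,400,320)),("t",t,(300,120,420,260))):
    for b in blobs(x,(5,90,60),(18,230,255),60,r)[0]: print(n,b)
a=cv2.resize(t["img"][120:280,260:420],(400,400)); b=cv2.resize(s["img"][150:350,220:420],(400,400))
cv2.imwrite("pics/end.png",np.hstack([a,b])); np.savez("pics/side6.npz",**s); np.savez("pics/top6.npz",**t)
E
python3 go.py 457.7 -41.9 168 35
```

```text
[458.2 -41.3 167.2] 32.181935125739315
w ([283.8, 35.5], [224, 0, 120, 83, 8002])
s ([388.2, 191.4], [380, 170, 18, 36, 223])
s ([343.3, 224.5], [332, 217, 23, 21, 227])
t ([361.4, 202.3], [352, 194, 19, 18, 234])
[-0.7  0.1 -0.7] [-0.   -0.   -0.03] now [458.2 -41.4 167.3] t 14.95
```

View pics/end.png

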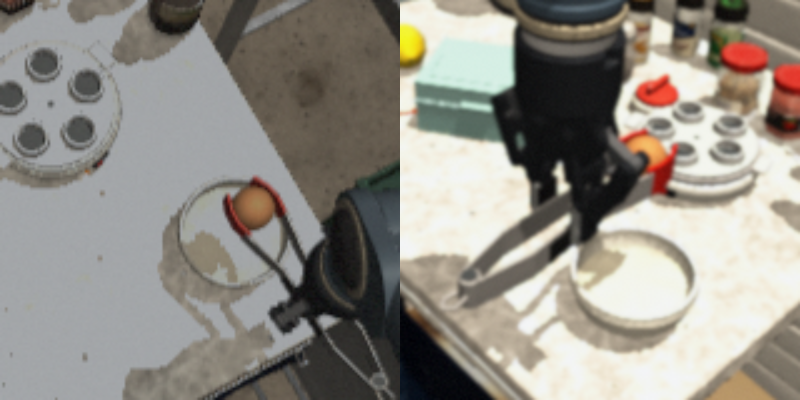

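The egg is held between the red jaws above the bowl (top crop 255,207), the lid is shut and nothing else has been disturbed. I'll check its position over the bowl numerically.

Run:
```python
from h import *
np.set_printoptions(precision=1,suppress=True)
t=load("top6"); print("egg",plane(t,[[361.4,202.3]],180))
g=260+232/2.5; print("bowl",plane(t,[[260+178/2.5,120+232/2.5],[260+286/2.5,120+232/2.5],[260+232/2.5,120+178/2.5],[260+232/2.5,120+287/2.5]],57))
```

```text
egg [[542.   14.2 180. ]]
bowl [[537.8  71.2  57. ]
 [540.2 -41.6  57. ]
 [596.8  14.4  57. ]
 [481.   15.2  57. ]]
```

The egg is about 3 mm from the bowl's middle and about 180 mm up. Handing in.

```bash
python3 -c "
from cell import arm; print(arm.close_job())"
```

```text
the job is handed in; nothing more can be done
None
```

I shut the egg box lid and lifted the cooked egg out with the tongs; it is held about 180 mm above the worktop, within about 3 mm of the bowl's middle, and the job is handed in (no verdict was returned).

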